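# Free the sinker mould: lower the ratchet lever with its release button pressed

### The arm

A 7-joint arm with a two-finger parallel gripper is mounted at the origin on the work surface. World frame = base frame: x ahead of the robot, y to its left, z up, the work surface at z = 0. Lengths are in m, angles in rad, forces in N, time in s.
With the tool pointing down it reaches from about 0.375 to 0.925 m from the base axis. Payload 3.1 kg.
Tool frame: the origin (TCP) lies between the finger pads; the fingertips stand 19 mm ahead of it and the grasp point (between the pads) is the TCP; z points along the fingers, y is the direction in which the jaws open and shut (so a half turn about z gives the same grasp; the last joint's range is limited). The gripper opens to 85 mm and grips with 20 to 120 N. Pads are 22 mm wide; open, the fingers measure 114 mm over their backs; the gripper's body (76 mm by 85 mm) begins 54 mm behind the grasp point. The pads swing forward as they close: fully open they stand 13 mm farther back than shut.
Start: joints at [1.015, 0.383, 0.044, 1.598, -0.018, 1.161, -0.05], TCP at [0.287, -0.583, 0.25] pointing down, gripper open.
Joint ranges: [-2.61, 2.61], [-0.41, 2.15], [-1.48, 1.57], [0, 2.5], [-1.57, 4.71], [0.05, 1.97], [-2.85, 2.85]. Speed limits (rad/s): [2.79, 2.79, 3.14, 3.14, 3.14, 3.14, 3.14].

### API

Orientations are given as a unit quaternion [x, y, z, w].
In Python, from bench import move_ptp, movel, move_j, move_gripper, pause, inverse_kinematics, read_camera, camera_params, MotionError, sign_off, look_for, tip_of, read_time_s, read_qpos, read_joint_vel, read_effort, read_eef_pos, read_tcp_rot, read_ft_force, read_ft_torque, read_finger_gap gives the robot as it stands. Calls block until the motion is done:
- move_ptp(position, orientation): joint-space move of the TCP to a pose.
- movel(position, orientation=None, speed=0.15): straight line of the TCP; orientation=None keeps the orientation; speed is the mean speed in m/s.
- move_j(angles): joint-space move.
- move_gripper(opening, effort=None): finger opening in m; effort is the grip in N (None keeps the last); returns when the fingers have stopped.
- pause(seconds).
- inverse_kinematics(position, orientation): joint angles nearest the present ones, or None.
- read_camera(name): name is "side" or "top"; returns the picture (400x640x3 uint8, red, green, blue); there is no depth.
- camera_params(name): a dict with "K" (3x3 intrinsics, pixels), "camera_from_world" (4x4, takes a point from world to camera coordinates). Camera axes: x right, y down, z forward; pixel columns grow to the right and rows downward; lengths in m; the calibration is good to about 2 mm. A picture is of the moment at which its call begins. camera_params takes no time and is no camera call.
A pose or a line that the arm cannot do raises MotionError and nothing moves.
- sign_off(): hands the job in, once; it reports no verdict.
Trained networks look in the newest picture that a camera, given by its name, has taken for a name from the list of things; names that differ only in an ending like _2 or _b are one class to them, and where a whole thing is asked for, a point or a joint stands for the part that bears it (a point fixed in the world has none). Each returns a list of dicts, best first, with "confidence" (0 to 1); they miss things now and then, are a little off and sometimes report something else, mostly with a low value. They report only what shows in the picture. A call takes as long as a camera call.
- look_for(camera, name): "at" ([column, row] in pixels, amid what is visible of it).
- tip_of(camera, name): "at" ([column, row] in pixels: a listed point, or the origin of a listed thing).
Readings, each from a call of its own:
- read_time_s(): time.
- read_qpos(): joint angles.
- read_joint_vel(): joint speeds.
- read_effort(): joint torques, N m.
- read_eef_pos(): TCP position.
- read_tcp_rot(): TCP orientation.
- read_ft_force(): force on the tool from outside, world axes, zero at the start.
- read_ft_torque(): the same for the moment, N m.
- read_finger_gap(): finger opening in m.
Only numpy, scipy, OpenCV 4.12 (cv2) and the standard library are available. Lean on these libraries where they do the work, as an engineer would, in place of code of your own. Each camera call takes 0.05 s, during which the arm holds its last target.

### The job

The sinkers in the long four-hole mould have cooled. Free that mould: press in the release button on top of its clamp lever's grip, keep it pressed while you swing the lever down until it lies level at its stop, then let go so that the button springs out. The clamp on the round mould is still cooling: leave its lever up.

Things in the scene. Friction and masses are not known exactly. Their poses are not given: they have to be found in the camera images.
- egg_clamp: Clamp to open, fixed: 200 x 130 mm base, two grey cheeks (112 mm high), lever between them, and a long two-part steel mould (60 x 140 mm, top at 70 mm) with four pour holes. A like clamp holds a round mould (68 mm across). Origin on the shelf straight below the pivot; z up, x from pivot to mould, the handle points to -x. The pivot axis runs along y, 90 mm above the origin.
- egg_dome (a point): Centre of the release button's dome (brass, 12 mm radius, on top of the grip near its end). In the lever's frame (origin on the pivot, x along the handle towards the mould, z square to it, up when level) it lies at x = -165, z = +22 mm with the button out. The grip is round, 28 mm thick wood, and ends 178 mm from the pivot.
- egg_lever (a joint): Its lever's angle above level, rad. Starts at 0.50 to 0.58 (mould clamped); 0 is level, at the lower stop, the pressing foot lifted off the mould. A ratchet blocks it at about 0.49 and again at 0.29 unless the button is in by 4 mm or more. Friction holds it where it is left; 7 to 11 N down on the pressed button moves it.
- egg_button (a joint): Release button in that lever's grip, m: 0 is out, 0.006 fully pressed. It moves into the grip, square to the handle (along the lever's -z), against a spring of 2.4 N at first to 4.8 N fully in, and springs out when let go.
- round_lever (a joint): Lever of the other clamp, the one with the round mould: same make, same meaning of the angle, rad. Starts at 0.50 to 0.58 and must stay up.

How it is judged:
On the way:
1. the release button of the four-hole mould's lever is pressed in at least 4 mm while the lever is still up (above 0.40 rad) (value of joint egg_button above 0.004 m and value of joint egg_lever above 0.4 rad), for 0.05 s.
At the end, for the whole second after the job is handed in: The lever of the four-hole mould's clamp is down and at rest within 0.14 rad (8 degrees) of level, its button is out again (pressed less than 2 mm), and the round mould's lever is still up (above 0.40 rad) (value of joint egg_lever below 0.14 rad and velocity of joint egg_lever between -0.05 and 0.05 rad/s and value of joint egg_button below 0.002 m and value of joint round_lever above 0.4 rad); the robot touches nothing.
It fails at once if the round mould's lever is lowered below 0.40 rad (value of joint round_lever below 0.4 rad).
It also fails if it takes over 34 s, if anything falls off the work surface, if the arm or the gripper's body presses on something with over 40 N, if the wrist force passes 120 N, or if a joint passes its speed limit or range.

## Working session

There is one attempt and no reset: what is moved stays moved. The work goes in short steps, each a Python script; the robot and the scene stay as the last script left them, time stands still between calls to the robot, and variables do not carry over. Pictures are saved under pics/ and viewed, and the job is handed in when it is done.

```bash
mkdir -p pics; ls; python3 - <<'E'
from bench import *
import cv2
for c in("side","top"):
    im=read_camera(c); cv2.imwrite(f"pics/{c}0.png",im[:,:,::-1])
    for n in("egg_clamp","egg_lever","egg_button","round_lever"): print(c,n,look_for(c,n)[:3])
    print(c,"clamp tip",tip_of(c,"egg_clamp")[:3]); print(c,"dome",tip_of(c,"egg_dome")[:3])
    p=camera_params(c); print(p)
print(read_time_s(),read_tcp_rot(),read_ft_force())
E
```

```text
pics
side egg_clamp [{'at': [238.8, 289.3], 'confidence': 0.78}]
side egg_lever [{'at': [264.1, 280.8], 'confidence': 0.67}]
side egg_button [{'at': [256.0, 287.0], 'confidence': 0.92}]
side round_lever [{'at': [348.7, 139.2], 'confidence': 0.94}]
side clamp tip [{'at': [249.0, 303.0], 'confidence': 0.61}]
side dome [{'at': [300.7, 277.4], 'confidence': 0.89}]
{'K': array([[386.75420391,   0.        , 321.22279014],
       [  0.        , 386.75420391, 201.24921074],
       [  0.        ,   0.        ,   1.        ]]), 'camera_from_world': array([[-0.94060275, -0.33940871,  0.00825802,  0.53302254],
       [-0.24600232,  0.66457905, -0.70556186,  0.21931136],
       [ 0.23398574, -0.66568492, -0.70860022,  0.70610014],
       [ 0.        ,  0.        ,  0.        ,  1.        ]])}
top egg_clamp [{'at': [224.0, 158.6], 'confidence': 0.72}]
top egg_lever [{'at': [200.0, 189.0], 'confidence': 0.79}]
top egg_button [{'at': [175.5, 222.9], 'confidence': 0.8}]
top round_lever [{'at': [418.7, 194.1], 'confidence': 0.56}]
top clamp tip [{'at': [224.7, 168.1], 'confidence': 0.57}]
top dome []
{'K': array([[491.72069204,   0.        , 328.65970434],
       [  0.        , 491.72069204, 198.04847347],
       [  0.        ,   0.        ,   1.        ]]), 'camera_from_world': array([[ 0.02085231, -0.99965541, -0.01594519, -0.03562837],
       [-0.99508558, -0.01920758, -0.09713778,  0.58322052],
       [ 0.09679804,  0.01789238, -0.99514321,  0.95846929],
       [ 0.        ,  0.        ,  0.        ,  1.        ]])}
0.7 [9.73908438e-01 2.26941296e-01 3.16410966e-05 3.28955101e-05] [ 0.03793508 -0.11740462 -0.38328559]
```

View pics/side0.png

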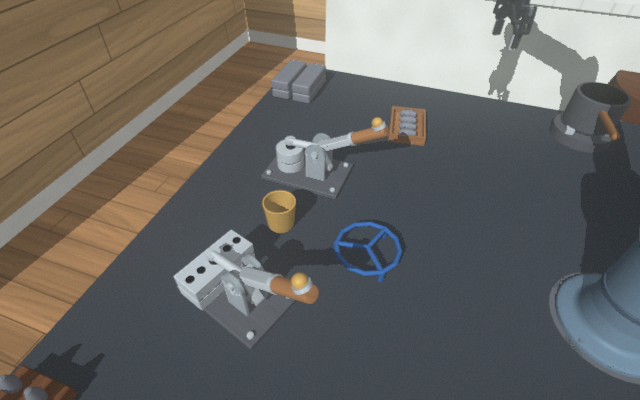

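View pics/top0.png

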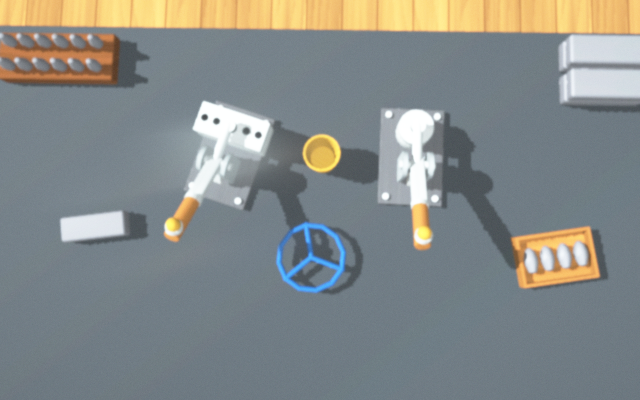

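```bash
python3 - <<'E'
import cv2,numpy as np
a=cv2.imread("pics/top0.png")[90:250,150:290]; b=cv2.imread("pics/side0.png")[220:350,165:330]
cv2.imwrite("pics/zt.png",cv2.resize(a,None,fx=3.75,fy=3.75,interpolation=cv2.INTER_CUBIC)); cv2.imwrite("pics/zs.png",cv2.resize(b,None,fx=4.5,fy=4.5,interpolation=cv2.INTER_CUBIC))
E
```

```text
(no output)
```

View pics/zt.png

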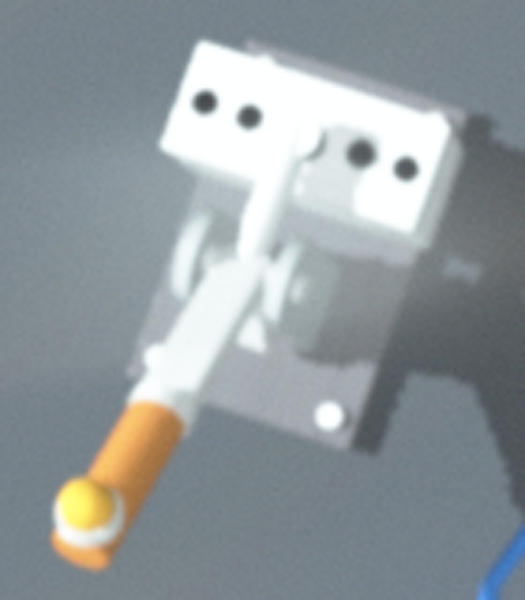

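View pics/zs.png

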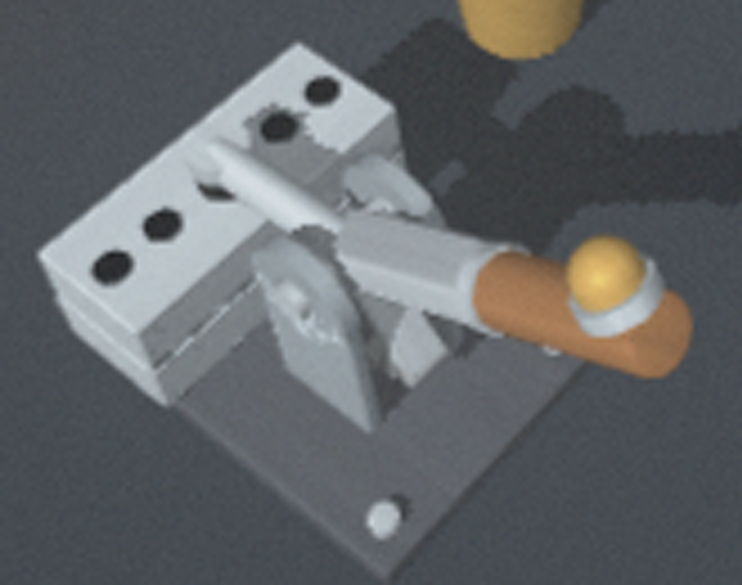

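```bash
cat > h.py <<'E'
from bench import *
import numpy as np, cv2
def P(c):
    p=camera_params(c); return p["K"]@p["camera_from_world"][:3]
def tri(t,s):
    X=cv2.triangulatePoints(P("top"),P("side"),np.array(t,float).reshape(2,1),np.array(s,float).reshape(2,1)).ravel();X=X[:3]/X[3]
    q=lambda c:(lambda v:v[:2]/v[2])(P(c)@np.r_[X,1])
    return X,np.abs(q("top")-t).max(),np.abs(q("side")-s).max()
def plane(c,uv,z):
    M=P(c); A=np.c_[M[:,0],M[:,1],M[:,2]*z+M[:,3]]; v=np.linalg.solve(A,[*uv,1]); return v[:2]/v[2]
E
python3 - <<'E'
from h import *
np.set_printoptions(precision=4,suppress=True)
D=tri([173.2,224.1],[299.4,280.7]);print("dome",D)
T=[(204.7,116.9),(216.4,121.2),(246.3,130.5),(258.3,134.8)]
S=[(189.9,279.3),(201.2,269.8),(227,248.2),(236.6,240)]
for a,b in zip(T,S): print(tri(a,b), plane("top",a,.07),plane("side",b,.07))
a=(plane("top",T[3],.07)-plane("top",T[0],.07)); b=plane("side",S[3],.07)-plane("side",S[0],.07)
print("yaw along holes",np.arctan2(*a[::-1]),np.arctan2(*b[::-1]))
print("base corner",tri((150+352/3.75,90+450/3.75),(165+388/4.5,220+578/4.5)))
print("mould corner",tri((150+205/3.75,90+40/3.75),(165+40/4.5,220+255/4.5)),tri((150+163/3.75,90+147/3.75),(165+137/4.5,220+330/4.5)),tri((150+448/3.75,90+120/3.75),(165+297/4.5,220+43/4.5)))
E
```

```text
dome (array([0.5183, 0.2317, 0.1923]), np.float64(0.4684027105705866), np.float64(0.9251534506444159))
(array([0.7345, 0.2217, 0.0689]), np.float64(0.32586725201595357), np.float64(0.6108369820800306)) [0.7348 0.2217] [0.7327 0.2221]
(array([0.726, 0.198, 0.07 ]), np.float64(0.29775384792299064), np.float64(0.5451931906866321)) [0.7266 0.1983] [0.725  0.1979]
(array([0.7083, 0.1386, 0.0693]), np.float64(0.5165554935273065), np.float64(0.8929991398013044)) [0.7091 0.1389] [0.7061 0.1389]
(array([0.7003, 0.1149, 0.0695]), np.float64(0.3906678741187477), np.float64(0.6606361155193667)) [0.701  0.1151] [0.6987 0.115 ]
yaw along holes -1.8786070643281574 -1.8781298110436022
base corner (array([ 0.6008,  0.1968, -0.1697]), np.float64(12.748036334697218), np.float64(23.59619658768429))
mould corner (array([0.7681, 0.2244, 0.0639]), np.float64(0.5460205905135069), np.float64(1.0219561505624029)) (array([0.7096, 0.2427, 0.069 ]), np.float64(0.3005579797013809), np.float64(0.5778831490045775)) (array([0.7259, 0.0939, 0.0675]), np.float64(0.7595756105874898), np.float64(1.2563188865077848))
```

```bash
cat >> h.py <<'E'
YAW=-0.307; ex=np.array([np.cos(YAW),np.sin(YAW)]); DOME=np.array([.5183,.2317,.1923])
th0=0.53
PIV=DOME[:2]+ex*(.165*np.cos(th0)-.022*np.sin(th0))
def top(th,press): # top point of dome
    n=.022-press; X=-.165*np.cos(th)+n*np.sin(th); Z=.09+.165*np.sin(th)+n*np.cos(th)+.012
    return np.r_[PIV+ex*X,Z]
def tcp(th,press,dz=0): return top(th,press)+[0,0,.019+dz]
Q=[np.cos(YAW/2),np.sin(YAW/2),0,0]
E
python3 - <<'E'
from h import *
np.set_printoptions(precision=4,suppress=True)
print(PIV,tcp(.53,0),tcp(0,.006))
move_gripper(0.0,40)
p=read_eef_pos(); movel([p[0],p[1],.42],speed=.3)
g=tcp(.53,0,.15); print(inverse_kinematics(g,Q))
move_ptp(g,Q)
movel(tcp(.53,0,.03),speed=.2)
pause(.2)
print(read_time_s(),read_eef_pos(),read_ft_force(),read_finger_gap())
for c in("side","top"): cv2.imwrite(f"pics/{c}1.png",read_camera(c)[:,:,::-1])
a=cv2.imread("pics/top1.png")[60:260,100:300]; b=cv2.imread("pics/side1.png")[150:350,200:400]
cv2.imwrite("pics/z1.png",cv2.resize(np.hstack([a,b]),None,fx=2,fy=2))
E
```

```text
[0.6434 0.192 ] [0.5183 0.2317 0.2234] [0.4861 0.2419 0.137 ]
[ 0.3626  0.2831 -1.0226  1.6036  0.2446  1.3929 -2.5637]
6.1083 [0.5193 0.2324 0.2552] [ 0.6676 -0.1521 -0.0917] -5.131647254051726e-05
```

View pics/z1.png

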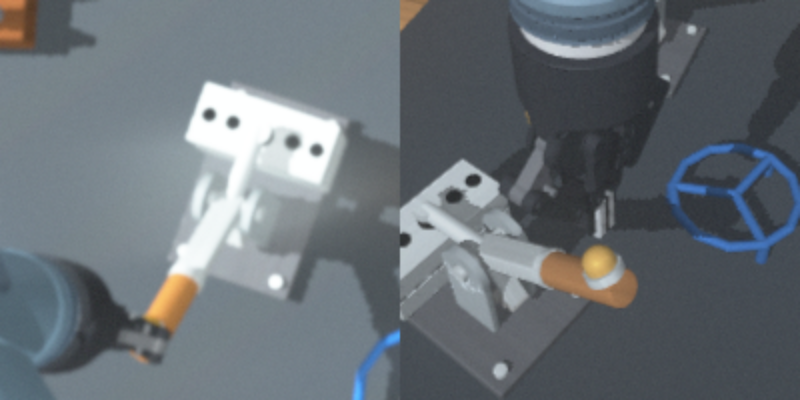

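Both views show the closed fingertips directly above the brass dome: at about (603,215) over the dome at (600,262) in the side crop, and over the grip end at (150,340) in the top crop. Next I press, checking the force.

```bash
python3 - <<'E'
from h import *
np.set_printoptions(precision=4,suppress=True)
print(inverse_kinematics(tcp(0,.006,-.004),Q))
f0=read_ft_force()
movel(tcp(.53,0,.006),Q,speed=.1)
for dz in [.002,0,-.002,-.004,-.006,-.007,-.008]:
    movel(tcp(.53,0,dz),Q,speed=.04); f=read_ft_force()-f0
    print(dz,read_eef_pos(),f)
    if f[2]>6.5: break
pause(.1)
print(read_time_s(),read_ft_force()-f0)
cv2.imwrite("pics/s2.png",cv2.resize(read_camera("side")[200:350,180:380][:,:,::-1],None,fx=4,fy=4))
E
```

```text
[ 0.2128  0.483  -0.8994  1.9196  0.4603  0.9591 -2.7818]
0.002 [0.5183 0.2318 0.2255] [-0.0823  0.752  -0.0897]
0 [0.5187 0.232  0.2239] [0.3147 0.3102 0.512 ]
-0.002 [0.5179 0.2324 0.2219] [-2.5499  1.0051  4.2647]
-0.004 [0.5173 0.2327 0.22  ] [-3.6485  0.8721  5.7464]
-0.006 [0.5168 0.233  0.2182] [-4.8602  1.3725  7.5414]
7.95 [-5.0209 -0.0796  7.7042]
```

View pics/s2.png

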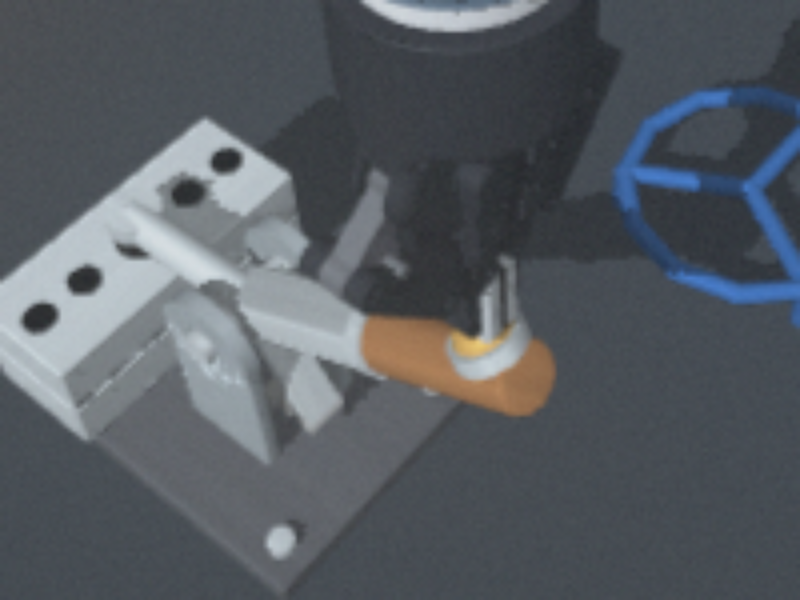

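```bash
python3 - <<'E'
from h import *
np.set_printoptions(precision=4,suppress=True)
def st(th): 
    f=read_ft_force(); print(th,"err",1e3*(read_eef_pos()-tcp(th,.006)),"f",f, "along ex",f[:2]@ex,round(read_time_s(),2)); return f
movel(tcp(.53,.006,0),Q,speed=.03);pause(.1); st(.53)
movel(tcp(.53,.006,-.0008),Q,speed=.02);pause(.15); f=st(.53)
if f[2]>4.5:
  for th in np.arange(.51,.42,-.02):
    movel(tcp(th,.006,-.001),Q,speed=.05); f=st(th)
    if f[2]>22: print("STOP");break
cv2.imwrite("pics/s3.png",cv2.resize(read_camera("side")[200:350,180:380][:,:,::-1],None,fx=4,fy=4))
E
```

```text
0.53 err [0.6278 0.3671 0.499 ] f [0.7434 0.464  4.7049] along ex 0.5684188040606839 8.36
0.53 err [ 0.3166  0.5363 -0.1559] f [-1.2365  0.7142  7.7242] along ex -1.3945509777247393 8.76
0.51 err [ 0.0329  0.6137 -0.2888] f [-1.1995  0.2809  7.4026] along ex -1.2282861120346698 9.01
0.49 err [-0.1346  0.7078 -0.2799] f [-2.6926  0.0181  6.9669] along ex -2.5722087099791517 9.26
0.47 err [-0.3872  0.7638 -0.3524] f [-2.6172 -0.3148  7.5978] along ex -2.399720376531532 9.51
0.44999999999999996 err [-0.6068  0.8669 -0.4015] f [-2.4661  0.4314  7.8359] along ex -2.4811705311763625 9.76
0.42999999999999994 err [-0.8757  0.9499 -0.4888] f [-2.5855  1.2378  7.9616] along ex -2.83866807165184 10.01
```

View pics/s3.png

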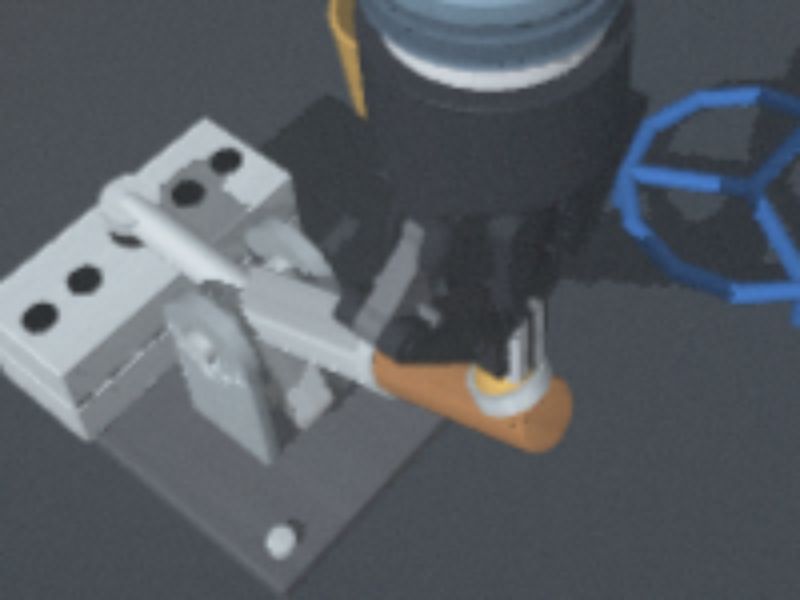

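```bash
python3 - <<'E'
from h import *
np.set_printoptions(precision=4,suppress=True)
def st(th): 
    f=read_ft_force(); print(round(th,3),"err",1e3*(read_eef_pos()-tcp(th,.006)),"f",f,round(read_time_s(),2)); return f
for th in np.arange(.40,-.035,-.03):
    movel(tcp(th,.006,-.001),Q,speed=.05); f=st(th)
    if f[2]>18 or f[2]<3: print("STOP");break
cv2.imwrite("pics/s4.png",cv2.resize(read_camera("side")[200:350,180:380][:,:,::-1],None,fx=4,fy=4))
E
```

```text
0.4 err [-1.3106  1.0487 -0.7369] f [-2.9774  0.2813  6.5779] 10.31
0.37 err [-1.691   1.1678 -0.9083] f [-2.9026  1.1167  7.3585] 10.56
0.34 err [-2.0499  1.268  -1.0519] f [-4.4788  0.8424  6.6595] 10.81
0.31 err [-2.3812  1.3914 -1.1601] f [-4.751   1.2673  6.7261] 11.06
0.28 err [-2.244   1.4413 -1.2331] f [-3.6607  1.6144  6.1048] 11.31
0.25 err [-2.3467  1.4735 -1.2963] f [-4.2886  1.4847  5.1286] 11.56
0.22 err [-2.243   1.5775 -1.3147] f [-3.8562  2.6707  6.1071] 11.81
0.19 err [-2.12    1.6244 -1.3179] f [-3.144   2.1767  4.8099] 12.06
0.16 err [-1.9695  1.6498 -1.2924] f [-2.9616  2.4144  5.2593] 12.31
0.13 err [-1.7411  1.621  -1.2862] f [-3.1333  2.1668  4.5323] 12.56
0.1 err [-1.4863  1.5391 -1.2406] f [-3.6815  3.0074  4.5468] 12.81
0.07 err [-1.0003  1.0902 -1.1926] f [-2.4557  2.2359  2.8495] 13.06
STOP
```

View pics/s4.png

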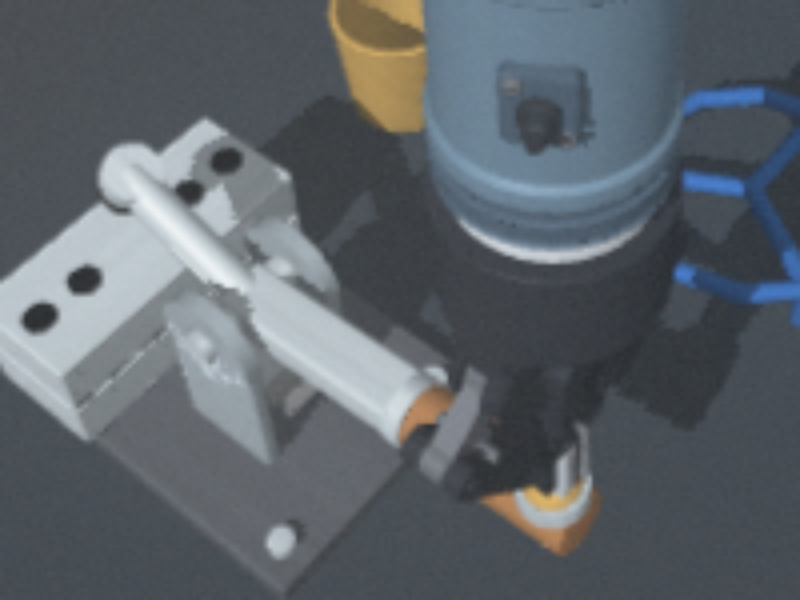

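The lever has followed past both ratchet teeth and the finger is still on the dome (about (560,490)). I'll carry on down to the stop.

```bash
python3 - <<'E'
from h import *
np.set_printoptions(precision=4,suppress=True)
def st(th): 
    f=read_ft_force(); print(round(th,3),"err",1e3*(read_eef_pos()-tcp(th,.006)),"f",f,round(read_time_s(),2)); return f
for th in np.arange(.05,-.045,-.01):
    movel(tcp(max(th,-.04),.006,-.001),Q,speed=.03); f=st(th)
    if f[2]>14: print("STOP");break
p=read_eef_pos()
movel(tcp(0,0,.03),Q,speed=.05); print("released",read_ft_force())
movel(tcp(0,0,.16),Q,speed=.2)
p=read_eef_pos(); move_ptp([.42,-.02,.40],Q)
print(read_time_s(),read_ft_force())
for c in("side","top"): cv2.imwrite(f"pics/{c}5.png",read_camera(c)[:,:,::-1])
a=cv2.imread("pics/top5.png")[60:260,100:300]; b=cv2.imread("pics/side5.png")[180:380,160:360]
cv2.imwrite("pics/z5.png",cv2.resize(np.hstack([a,b]),None,fx=2,fy=2))
E
```

```text
0.05 err [-0.544   0.6124 -1.052 ] f [-2.0382  1.9138  4.2226] 13.37
0.04 err [-0.5887  0.6704 -0.8891] f [-2.8629  2.9629  5.0665] 13.62
0.03 err [-0.7161  0.7076 -0.8874] f [-2.987   2.517   5.7932] 13.87
0.02 err [-0.7814  0.7296 -0.9053] f [-3.0409  2.5608  5.7525] 14.12
0.01 err [-0.8852  0.729  -0.9218] f [-2.8804  3.0112  5.9724] 14.37
-0.0 err [-0.8802  0.8151 -0.5044] f [-3.2108  2.2874  7.911 ] 14.62
-0.01 err [-0.7191  0.9491  0.7107] f [-6.686   0.8916 15.0249] 14.87
STOP
released [ 0.8736 -0.0128 -0.4175]
17.7 [-0.3661  0.1037  0.263 ]
```

View pics/z5.png

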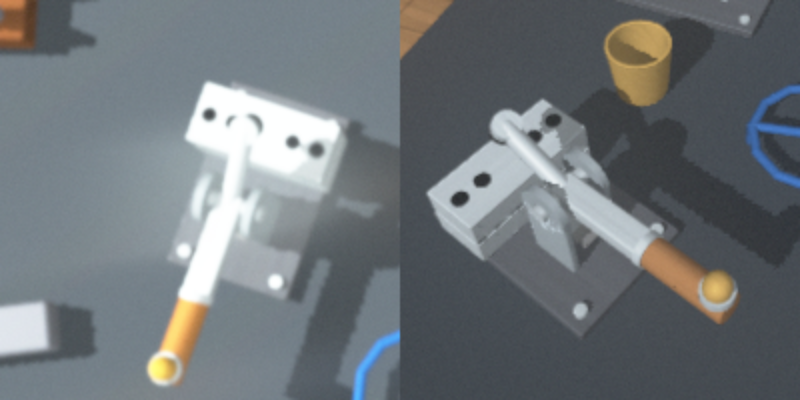

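View pics/side5.png

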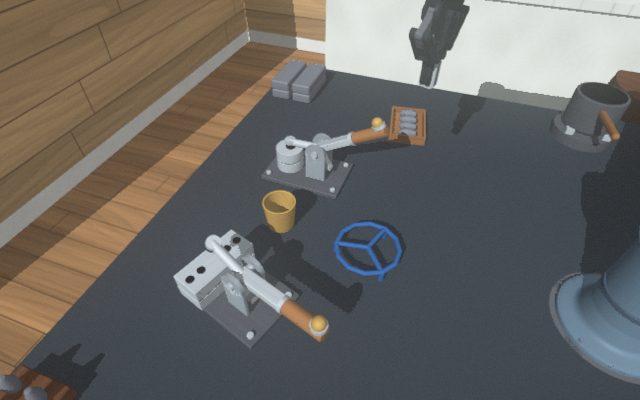

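```bash
python3 - <<'E'
from h import *
print(tri([181.2,244],[318.7,323.7]), top(0,0)-[0,0,.012], read_eef_pos(), read_ft_force())
sign_off()
E
```

```text
(array([0.48538826, 0.24265189, 0.11006424]), np.float64(0.4015900370713723), np.float64(0.7999143473327877)) [0.48611983 0.24190185 0.112     ] [ 0.42009769 -0.01864822  0.39934102] [-0.35108157  0.17408377 -0.9483553 ]
the job is handed in; nothing more can be done
```

The four-hole mould's clamp is open: its lever is down at the stop, the button is out, and I have handed the job in. I had no direct reading of the joints, so these checks come from the cameras and the wrist force.

- **Motion:** With closed fingertips I pressed the brass button while the lever was still up at about 0.53 rad. I then followed the dome's arc down past both ratchet points. At the level stop the force rose to 15 N, so I lifted off and moved clear. The robot's clock read 17.7 s at the last picture.
- **Dome position:** Measured from both cameras after release, the dome was at (0.485, 0.243, 0.110). For a level lever with the button out I expected (0.486, 0.242, 0.112), so it agrees within about 2 mm. A 2 mm height difference does not by itself prove how far the button sprang out, but in the pictures the dome stands proud of its collar.
- **Round mould:** Its lever looks the same as at the start, still up, in the last side picture.
- **Contact:** The robot touches nothing, and the remaining force reading is under 1 N, which is noise.

One reading disagreed with expectation. During the swing the vertical force fell to about 3–6 N, below the stated 7–11 N. The lever kept following and the pictures showed the finger on the dome, so I put this down to sideways friction and sensor error.

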